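Open the battery bay of a clamped prosthetic knee unit

TASK

The battery of the prosthetic knee unit clamped in the jig has to be changed. Take the orange-handled pry lever from its stand, put its blade into the slot under the white battery cover and lever the cover's front up until it has sprung over the two ball catches and stays up when the lever is drawn out; the gripper must not touch the cover before that. Finish with both the lever and the cover, lifted off the unit, lying in the blue tray, and leave the other things on the bench where they are.

Things in the scene. Friction and masses are not known exactly. Their poses are not given: they have to be found in the camera images.
- slot (a point): Pry slot of the black knee unit held in the jig: middle of the lower front edge of its mouth (the fulcrum edge), 54.5 mm above the bench. x points level into the slot, z up. Slot 32 mm wide, 5.5 high, 24 deep; its roof is the underside of the seated cover. In front of the slot all is free down to the base plate, 42.5 mm lower.
- jig: White and green jig holding the knee unit, fixed. Origin at bench height, 30 mm behind the slot's edge, axes as the slot's. Base plate x -55 to 105, |y| < 55. Green catch towers x -15 to -1, |y| 33 to 46, top z 71.5. Stop tabs at x -34.5 to -30, |y| 18 to 25, top z 64. Side rails |y| 26 to 29.5, x 6 to 30, top z 63. Wall behind the cover x 25 to 40, top z 70; it hooks over the cover's rear edge.
- clamp_end (a point): End of the green clamp arm that hangs over the cover's rear half: middle of its lower front edge, 185 mm above the bench, 35 mm behind the slot's edge; axes as the slot's. The arm is 25 mm wide, 22 thick and runs 93 mm back to a column. It blocks a gripper from straight above the cover: come leaning 30 to 45 degrees back to the slot side, fingers down and along +x, and leave the same way.
- cover_mid (a point): Middle of the block of the white battery cover (loose, 40 to 85 g), 12.5 mm above its underside. x to the rear, z up, as the slot's when seated. The cover is a flange 60 (x) x 50 (y) x 3 mm with a block 40 x 38 x 22 mm on it, 25 mm tall in all. Once sprung up, grasp the block across y (38 mm) at this point or 3 mm higher with the fingertips, above the towers; lift it up and forward (-x).
- cover_lip (a point): Middle of the cover's front lower edge, 26 mm ahead (-x) of cover_mid, 12.5 mm below. Seated 5.5 mm above point slot. A sprung 8 mm steel ball sits over each flange side, 22 mm behind this edge; lifting takes 5 to 12 N. Raised about 10 mm it snaps over the balls and rests nose up 10 to 17 degrees on them, lip 16 to 22 mm above point slot, rear edge still under the wall's lip.
- lever_grip (a point): Where to hold the pry lever (loose, 95 to 160 g), an L of a steel blade and an upright handle: on the axis of the orange 14 x 14 mm square handle, 78 mm up from the bend; the handle ends at 115. x along the blade to its tip, y across, z up along the handle, square to the blade. From here the blade tip is 44 mm along +x and 78 along -z. In the stand the blade is level and the handle upright.
- lever_tip (a point): Tip of the lever's steel blade, mid-thickness; axes as lever_grip. Blade 3 mm thick, 24 wide, 44 long from bend to tip. About 21 mm deep in the slot, turned about the slot's lower front edge by leaning the handle 22 to 34 degrees back, it lifts the cover over the catches. Lean it forward again before drawing it out.
- stand: Plywood lever stand, fixed, 130 x 80 mm, origin at the centre of its underside, x as the blade's. The bend of the lever is over the origin, on the 8 mm thick floor, the blade loosely between two cheeks (32 mm apart, tops 28 mm high), the handle before a back rest (x -7 to -15, up to 56 mm high). The lever comes out upwards.
- tray: Open blue tray, fixed, outside 220 (x) x 240 (y) x 30 mm high, walls and floor 4 to 5 mm thick, origin at the centre of its underside, z up. Stand and tray stand left and right of the jig, either way round.
- wrench: Bystander: flat open-ended wrench, 160 mm, lying between robot and jig.
- screwdriver: Bystander: screwdriver with a green handle, 190 mm, lying behind the jig.
- adapter: Bystander: aluminium pylon adapter, 44 mm wide, 36 mm tall, in front of the jig; origin under it.
- tape: Bystander: roll of tape, 84 mm wide, 24 mm tall; origin under it.
- spray: Bystander: green spray bottle, 68 mm wide, 190 mm tall; origin under it.
- jar: Bystander: amber jar, 64 mm wide, 80 mm tall; origin under it.
Not all that is in view belongs to the job. Of the things that look like the part that bears lever_grip, the smallest one is meant. What is shaped like the jig but yellow is not meant.

How it is judged:
By the outcome, as a careful person would: the job done as asked, in the order asked, and still so for the second after the job is handed in, with the robot touching nothing.
It also fails if it takes over 72 s, if anything falls off the work surface, if the arm or the gripper's body presses on something with over 40 N, if the wrist force passes 120 N, or if a joint passes its speed limit or range.

ROBOT

A 6-joint arm with a two-finger parallel gripper is mounted at the origin on the work surface. World frame = base frame: x ahead of the robot, y to its left, z up, the work surface at z = 0. Lengths are in m, angles in rad, forces in N, time in s.
With the tool pointing down it reaches from about 0.25 to 0.85 m from the base axis. Payload 12.5 kg.
Tool frame: the origin (TCP) lies between the finger pads; the fingertips stand 17 mm ahead of it and the grasp point (between the pads) lies 2 mm behind it; z points along the fingers, y is the line along which they close (so a half turn about z gives the same grasp; the last joint's range is limited). The gripper opens to 93 mm and grips with 3 to 60 N. Pads are 15 mm wide; open, the fingers measure 128 mm over their backs; the gripper's body (75 mm by 188 mm) begins 65 mm behind the grasp point.
Start: joints at [-1.417, 0.351, 1.652, -0, 1.139, -0.085], TCP at [0.13, -0.534, 0.236] pointing down, gripper open.
Joint ranges: [-2.75, 2.75], [-0.79, 2.1], [0.01, 2.65], [-1.57, 4.71], [0.07, 3.14], [-2.87, 2.87]. Speed limits (rad/s): [2.22, 2.22, 2.79, 3.14, 3.14, 3.14].

INTERFACE

Orientations are given as a unit quaternion [x, y, z, w].
In Python, from cell import observe, read_camera, camera_model, finish_job gives the robot as it stands.
- The arm moves only by the shell command python3 -m crank 'ROWS' [OPENING]. ROWS is JSON, a list that holds one entry, the list of rows, each a list of 4 numbers: the shift along the tool's x, y, z in m, then the turn about the tool's z in degrees. A call has 1 to 12 rows; each row is the pose to reach, as a shift and turn from the pose commanded when the call began, along the tool's axes at that moment; what a row does not reach only later rows make up. A row lasts 1/8 s, in which the tool goes at most 62.5 mm and 10.7 degrees, less where a joint would pass 70% of its speed; a pose out of reach is approached as far as the arm can. A call with a gripper value outside its range is refused whole. OPENING is the finger opening in m, from 0 to 0.093, set as the call begins (- or left out, the last holds). The fingers move at their own pace and stop on an object; the grip force is fixed at half the most. Time passes only in rows, so rows that repeat a pose let the fingers close. It gives the time, the measured TCP pose, the force, the opening and the grip force at its end, in the units of the state.
- observe(): the state, without advancing time (a new reading comes with each control period).
- read_camera(name): name is "scene" or "top" or "wrist"; returns (picture, depth): 384x512x3 uint8, red, green, blue; 384x512 float32, m along the optical axis (not along the pixel's ray), 0 where there is no reading.
- camera_model(name): a dict with "mtx" (3x3 intrinsics, pixels), "origin" and "orientation" of the camera in the world. Camera axes: x right, y down, z forward; pixel columns grow to the right and rows downward; lengths in m; the calibration is good to about 2 mm. A picture is of the moment at which its call begins: read the wrist's pose just before it. camera_model takes no time and is no camera call; for the wrist camera it gives the pose at the moment of the call.
- finish_job(): hands the job in; it is judged then, once.
The state is a dict: "time_s": time; "qpos": joint angles; "qd": joint speeds; "effort": joint torques, N m; "position": TCP position; "orientation": TCP orientation; "contact_force": force on the tool from outside, world axes, zero at the start; "ft_torque": the same for the moment, N m; "grip_width": finger opening in m; "finger_force": force on a finger pad.
Only numpy, scipy, OpenCV 4.12 (cv2) and the standard library are available. Lean on these libraries where they do the work, as an engineer would, in place of code of your own. Each camera call takes 0.05 s, during which the arm holds its last target. There are 200 camera calls.

## Working session

There is one attempt and no reset: what is moved stays moved. The work goes in short steps, Python scripts to look and compute and a shell command to move; the robot and the scene stay as the last step left them, time stands still between calls to the robot, and variables do not carry over. Pictures are saved under pics/ and viewed, at most 10 in all, crops included, and the job is handed in when it is done.

```bash
ls; mkdir -p pics; python3 - <<'E'
from cell import *
import cv2,numpy as np
o=observe();print(o['time_s'],o['position'],o['orientation'])
for n in ['scene','top']:
    p,d=read_camera(n);cv2.imwrite(f'pics/{n}0.png',cv2.resize(p[:,:,::-1],(800,600),interpolation=cv2.INTER_CUBIC));np.savez(f'{n}0.npz',p=p,d=d)
    print(camera_model(n))
E
```

```text
pics
0.0 [ 0.13005017 -0.53408028  0.23511152] [ 9.92880284e-01  1.19115168e-01 -3.30080765e-05 -5.63859617e-04]
{'mtx': array([[440.4442688 ,   0.        , 253.74624938],
       [  0.        , 440.4442688 , 187.14953203],
       [  0.        ,   0.        ,   1.        ]]), 'origin': array([ 0.96811602, -0.81178706,  0.9013591 ]), 'orientation': array([ 0.87545157,  0.24249394, -0.11949167, -0.40062823])}
{'mtx': array([[410.67785619,   0.        , 249.4859152 ],
       [  0.        , 410.67785619, 188.89848021],
       [  0.        ,   0.        ,   1.        ]]), 'origin': array([ 0.32082799, -0.04244607,  1.1689634 ]), 'orientation': array([ 0.70965702, -0.69932417,  0.06024443, -0.06085418])}
```

View pics/scene0.png

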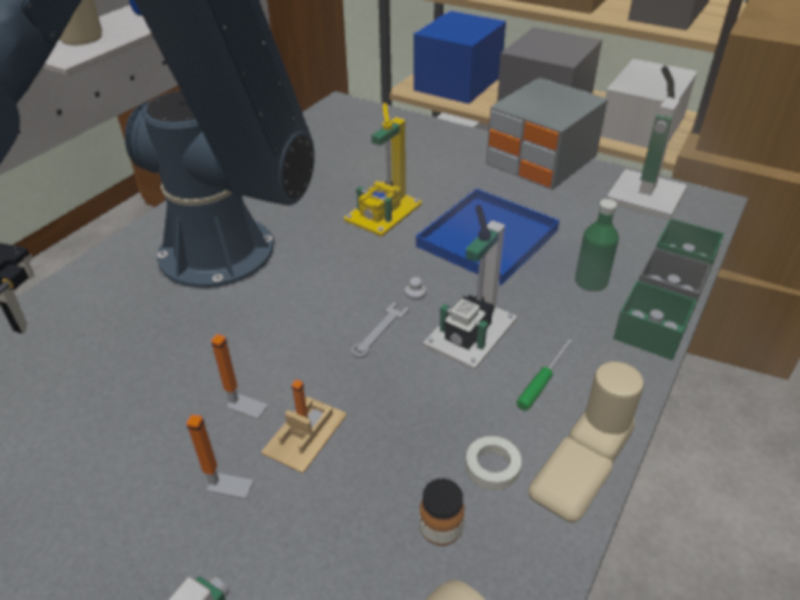

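View pics/top0.png

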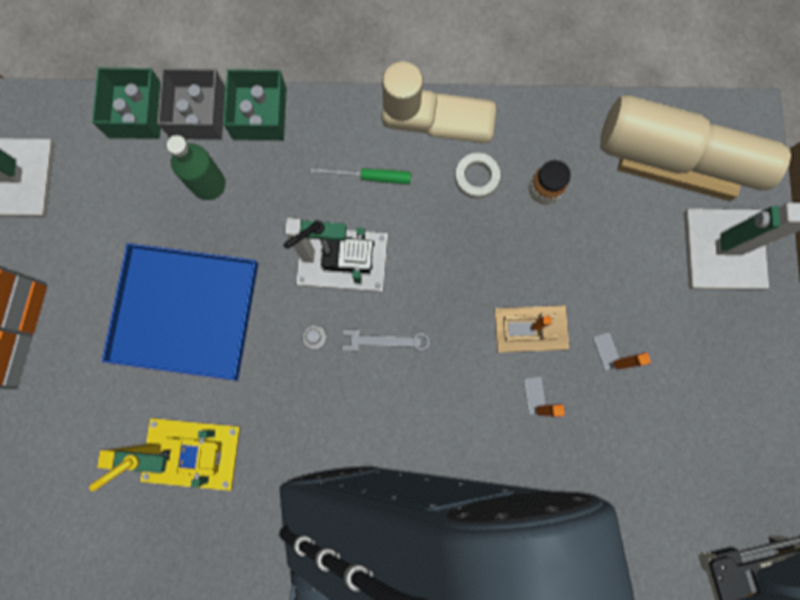

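The scene shows three orange-handled levers: one in the plywood stand (scene 300,400; top 545,320) and two larger free-standing ones (scene 225,370 and 203,450). The one in the stand looks smallest. There are two jigs: white/green (top 345,255), which is meant, and yellow (top 190,455), which is not. The tray is at top (180,312). The jig's slot faces right in the top view (−y).

```bash
cat > h.py <<'E'
import numpy as np,cv2
from scipy.spatial.transform import Rotation as R
from cell import *
def cloud(d,m):
    v,u=np.mgrid[:d.shape[0],:d.shape[1]];K=m['mtx']
    c=np.stack([(u-K[0,2])/K[0,0]*d,(v-K[1,2])/K[1,1]*d,d],-1)
    P=c@R.from_quat(m['orientation']).as_matrix().T+m['origin'];P[d<=0]=np.nan
    return P
def rect(P2):
    (c,s,a)=cv2.minAreaRect((P2*1000).astype(np.float32));return np.round(c,1),np.round(s,1),round(a,2)
E
python3 - <<'E'
from h import *
for n in ['top','scene']:
    f=np.load(n+'0.npz');p=f['p'].astype(int);P=cloud(f['d'],camera_model(n));np.save(n+'P.npy',P)
    X,Y,Z=np.moveaxis(P,-1,0)
    h=cv2.cvtColor(f['p'],cv2.COLOR_RGB2HSV).astype(int)
    org=(h[...,0]<12)&(h[...,1]>190)&(h[...,2]>110)&(Z>.005)&(Z<.3)
    k,l,s,c=cv2.connectedComponentsWithStats(org.astype(np.uint8))
    for i in range(1,k):
        if s[i,4]>15:
            q=P[l==i];print(n,'orange',np.round(c[i]*800/512),s[i,4],np.round(q.min(0),3),np.round(q.max(0),3),'top',np.round(q[q[:,2]>q[:,2].max()-.006].mean(0),4))
    if n=='top':
        yy,xx=np.mgrid[:384,:512]*800/512
        def box(a,b,c_,d_):return (xx>a)&(xx<b)&(yy>c_)&(yy<d_)
        m=box(490,575,300,358)&(h[...,1]>70)&(Z>.002)&(Z<.02);print('stand',rect(P[m][:,:2]),np.median(P[m][:,2]))
        m=box(280,395,210,300)&(Z>.006)&(Z<.018)&(h[...,2]>140);print('plate',rect(P[m][:,:2]),np.median(P[m][:,2]))
        m=box(330,385,230,275)&(Z>.07)&(Z<.1)&(h[...,1]<60);print('block',rect(P[m][:,:2]),np.median(P[m][:,2]))
        m=box(90,270,235,390)&(h[...,1]>150)&(Z<.05);print('tray',rect(P[m][:,:2]),np.percentile(P[m][:,2],[1,50,99]))
        m=box(295,350,215,245)&(Z>.15)&(h[...,1]>60);print('arm',rect(P[m][:,:2]),np.percentile(P[m][:,2],[1,50,99]))
        print('table',np.nanmedian(P[box(400,480,370,420)][:,2]))
p=np.load('top0.npz')['p'][:,:,::-1];s=np.load('scene0.npz')['p'][:,:,::-1]
a=cv2.resize(p[125:195,180:380],(800,280),interpolation=cv2.INTER_CUBIC);b=cv2.resize(s[200:330,110:350],(590,320),interpolation=cv2.INTER_CUBIC)
o=np.zeros((600,800,3),np.uint8);o[:280]=a;o[280:,:590]=b;cv2.imwrite('pics/crop1.png',o)
E
```

```text
stand (array([ 465.2, -297.9]), array([ 78.6, 128.9]), 3.11) 0.008475806846820255
plate (array([590.6,  50.2]), array([159.2, 110.7]), 86.34) 0.012336106867068097
block (array([588.6,  33.3]), array([63.3, 68.1]), 86.03) 0.08413739019912814
tray (array([486.3, 337.4]), array([239.6, 217.3]), 83.01) [-0.00069098  0.00472471  0.03172239]
arm (array([588.4,  64.9]), array([68.1, 27.9]), 86.28) [0.18989611 0.20722363 0.23385364]
table 0.0005332314118153825
```

View pics/crop1.png

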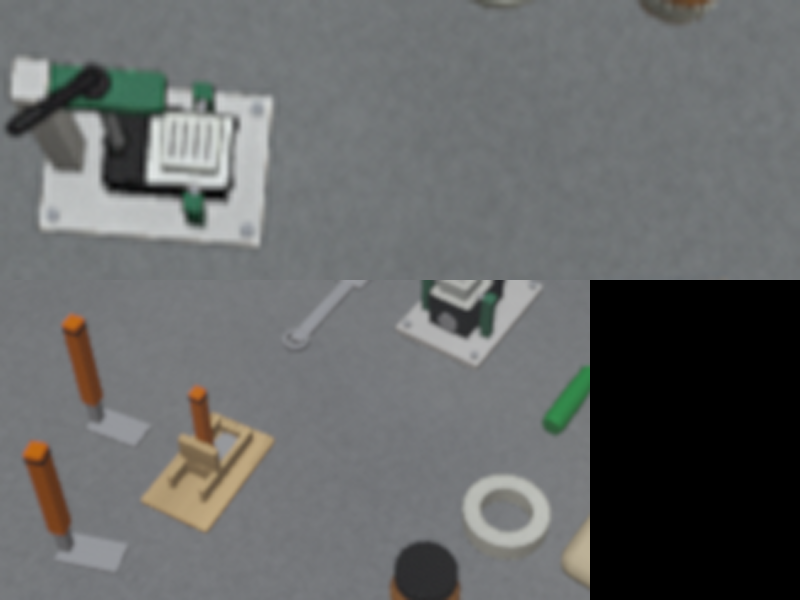

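Crop: the stand's lever (crop 200,410) is clearly smaller than the two free ones (85,360 and 50,490), so it's the right one. The stand, plate and tray sizes match what was given: 129×79, 159×111 and 240×217. The blade and the jig x-axis both point toward +y.

Next I'll move above the stand, going high because of the big levers.

```bash
python3 -m crank --help 2>&1 | head -20; python3 -m crank '[[[0.02,-0.01,-0.06,-9],[0.05,-0.02,-0.11,-19],[0.1,-0.04,-0.11,-29],[0.15,-0.06,-0.11,-39],[0.2,-0.08,-0.11,-49],[0.25,-0.10,-0.11,-59],[0.3,-0.12,-0.11,-69],[0.34,-0.135,-0.11,-79],[0.381,-0.15,-0.11,-79.4],[0.381,-0.15,-0.11,-79.4],[0.381,-0.15,-0.11,-79.4],[0.381,-0.15,-0.11,-79.4]]]' 0.06
```

```text
invalid input: not JSON, or not a number
time_s: 1.6
position: [0.4641, -0.2991, 0.3456]
orientation: [0.688, 0.725, -0.0, -0.0]
contact_force: [0.0, -0.8, -0.6]
grip_width: 0.0599
finger_force: 0.0
```

```bash
python3 - <<'E'
from h import *
m=camera_model('wrist');p,d=read_camera('wrist');np.savez('w1.npz',p=p,d=d);print(m['origin'],np.round(R.from_quat(m['orientation']).as_matrix(),3).tolist())
P=cloud(d,m);np.save('w1P.npy',P)
h=cv2.cvtColor(p,cv2.COLOR_RGB2HSV).astype(int);X,Y,Z=np.moveaxis(P,-1,0)
q=P[(np.abs(X-.465)<.03)&(np.abs(Y+.298)<.03)&(Z>.1)&(Z<.16)]
print('handletop',len(q),q.mean(0) if len(q) else 0)
if len(q): t=q[q[:,2]>q[:,2].max()-.004];print(t.mean(0),rect(t[:,:2]))
s=P[(Z>.004)&(Z<.012)&(np.abs(X-.465)<.06)&(np.abs(Y+.298)<.09)];print('stand',rect(s[:,:2]),len(s))
cv2.imwrite('pics/w1.png',cv2.resize(p[:,:,::-1],(800,600)))
E
```

```text
[ 0.45878803 -0.22040098  0.49439068] [[0.999, 0.051, 0.015], [0.053, -0.957, -0.284], [0.0, 0.284, -0.959]]
handletop 166 [ 0.46596737 -0.2971073   0.1211845 ]
[ 0.46621202 -0.29855459  0.12398857] (array([ 465.9, -298.4]), array([13.6, 13.7]), 2.84)
stand (array([ 466.4, -298.7]), array([ 80.1, 128.6]), 3.08) 3036
```

View pics/w1.png

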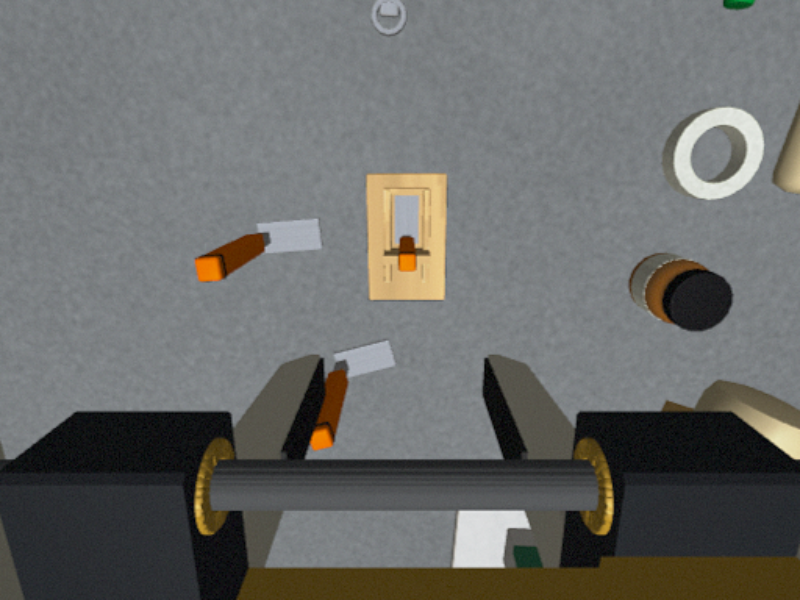

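```bash
python3 - <<'E'
from h import *
P=np.load('w1P.npy');print(P[171,134],P[280,205])
# jig from this wrist? print nothing more
E
```

```text
[ 0.32179978 -0.30382594  0.15274723] [ 0.40311389 -0.44074623  0.15328922]
```

```bash
python3 -m crank '[[[0.0005,0.002,0.06,0],[0.0005,0.002,0.12,0],[0.0005,0.002,0.17,0],[0.0005,0.002,0.21,0],[0.0005,0.002,0.24,0],[0.0005,0.002,0.26,0],[0.0005,0.002,0.26,0],[0.0005,0.002,0.26,0]]]'; python3 -m crank '[[[0,0,0,0],[0,0,0,0],[0,0,0,0],[0,0,0,0],[0,0,0,0],[0,0,0,0]]]' 0.0; python3 -m crank '[[[0,0,-0.01,0],[0,0,-0.03,0],[0,0,-0.07,0],[0,0,-0.12,0],[0,0,-0.17,0],[0,0,-0.17,0],[0,0,-0.17,0]]]'
```

```text
time_s: 2.65
position: [0.467, -0.2985, 0.0866]
orientation: [0.688, 0.726, 0.0, 0.001]
contact_force: [-0.7, 0.1, -0.6]
grip_width: 0.0603
finger_force: 0.0
time_s: 3.4
position: [0.4668, -0.2979, 0.0856]
orientation: [0.688, 0.726, 0.0, -0.0]
contact_force: [0.4, -0.7, 1.5]
grip_width: 0.0134
finger_force: 30.0
time_s: 4.28
position: [0.4664, -0.2976, 0.2552]
orientation: [0.688, 0.726, -0.0, -0.0]
contact_force: [0.0, 0.5, -2.0]
grip_width: 0.014
finger_force: 30.0
```

```bash
python3 -m crank '[[[0.02,0.012,0,1],[0.06,0.035,0,3],[0.1,0.065,0,4],[0.14,0.09,0,5],[0.17,0.11,0,6],[0.19,0.12,0,6.7],[0.197,0.125,0,6.7],[0.197,0.125,0,6.7],[0.197,0.125,0,6.7]]]'
python3 - <<'E'
from h import *
m=camera_model('wrist');p,d=read_camera('wrist');np.savez('w2.npz',p=p,d=d)
P=cloud(d,m);np.save('w2P.npy',P)
h=cv2.cvtColor(p,cv2.COLOR_RGB2HSV).astype(int);X,Y,Z=np.moveaxis(P,-1,0)
near=(np.abs(X-.59)<.09)&(Y>-.04)&(Y<.16)
s=P[near&(Z>.008)&(Z<.016)];print('plate',rect(s[:,:2]),len(s),np.median(s[:,2]))
s=P[near&(Z>.081)&(Z<.088)&(h[...,1]<60)&(Y<.06)];print('blocktop',rect(s[:,:2]),len(s),np.median(s[:,2]))
s=P[near&(Z>.066)&(Z<.078)&(h[...,1]>80)&(Y<.06)];print('towers',len(s),rect(s[:,:2]),np.median(s[:,2]))
s=P[near&(Z>.058)&(Z<.067)&(h[...,1]<60)&(h[...,2]>130)];print('flange',rect(s[:,:2]),len(s))
print(observe()['position'])
cv2.imwrite('pics/w2.png',cv2.resize(p[:,:,::-1],(800,600)))
E
```

```text
time_s: 5.4
position: [0.5806, -0.0952, 0.2553]
orientation: [0.729, 0.684, -0.0, -0.0]
contact_force: [-1.0, -0.5, -0.9]
grip_width: 0.0137
finger_force: 30.0
plate (array([589.5,  31.6]), array([122.5, 110.3]), 86.38) 4762 0.011709904384696157
blocktop (array([588.7,  21.3]), array([39.6, 37.5]), 86.32) 1733 0.08468567293460433
towers 361 (array([589.5,  34.3]), array([47.2, 90.9]), 86.36) 0.071179705448906
flange (array([591.5,  29.2]), array([71.4, 84.1]), 10.43) 1179
[ 0.58068687 -0.09525766  0.25544667]
```

View pics/w2.png

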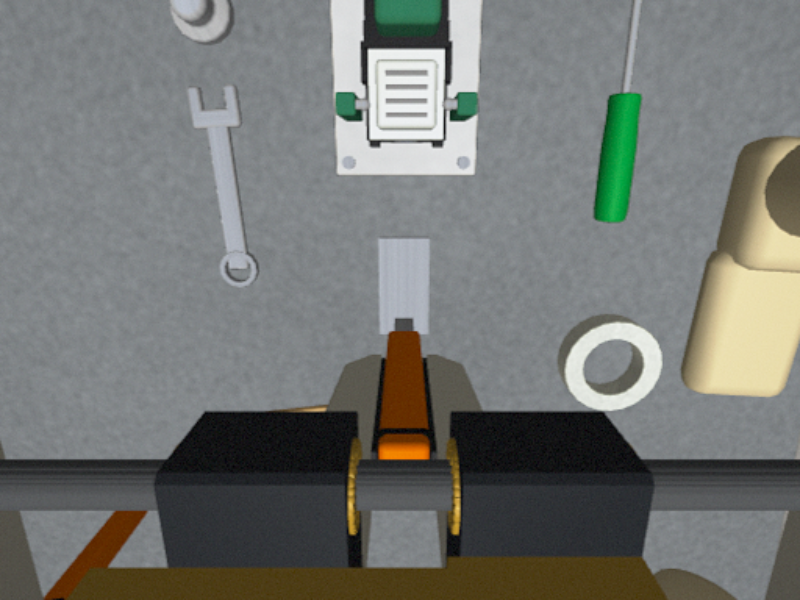

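The wrist view shows the lever held straight, with its blade at (404,285), pointing at the cover (406,95). The block-top size of 39.6×37.5 checks out. The slot comes to (0.5870, −0.0047), which agrees with the first estimate. Now I'll measure the blade.

```bash
python3 - <<'E'
from h import *
P=np.load('w2P.npy');X,Y,Z=np.moveaxis(P,-1,0)
s=P[(Z>.168)&(Z<.192)&(np.abs(X-.583)<.03)&(Y>-.10)&(Y<-.02)];print(len(s),rect(s[:,:2]),s[:,2].min(),s[:,2].max())
x=np.array([np.cos(np.radians(86.35)),np.sin(np.radians(86.35))]);t=s[:,:2]@x
A=np.polyfit(t,s[:,2],1);print('slope deg',np.degrees(np.arctan(A[0])),'top z at tip',np.polyval(A,t.max()))
y=np.array([-x[1],x[0]]);sl=np.array([.587,-.00465])
b=(s[:,:2]-sl);print('along max',np.percentile(b@x,[1,99.5]),'lat',np.percentile(b@y,[1,99]))
E
```

```text
1890 (array([581., -76.]), array([48.1, 24. ]), 86.36) 0.1783650444344052 0.19189754197295775
slope deg -0.9839822919461683 top z at tip 0.18025917105815073
along max [-0.09392431 -0.04759072] lat [-0.01032633  0.01321475]
```

```bash
python3 -m crank '[[[0,0.0015,0.03,0],[0,0.0015,0.07,0],[0,0.0015,0.1,0],[0,0.0015,0.115,0],[0,0.0015,0.1215,0],[0.015,0.0015,0.1215,0],[0.03,0.0015,0.1215,0],[0.039,0.0015,0.1215,0],[0.039,0.0015,0.1215,0],[0.039,0.0015,0.1215,0]]]'
python3 - <<'E'
from h import *
m=camera_model('wrist');p,d=read_camera('wrist')
P=cloud(d,m);X,Y,Z=np.moveaxis(P,-1,0)
x=np.array([np.cos(np.radians(86.35)),np.sin(np.radians(86.35))]);y=np.array([-x[1],x[0]]);sl=np.array([.587,-.00465])
a=(P[...,:2]-sl)@x;l=(P[...,:2]-sl)@y
k=(np.abs(l)<.016)&(a>-.046)&(a<-.001)&(Z>.045)&(Z<.07);s=P[k]
A=np.polyfit(a[k],Z[k],1);print(len(s),np.degrees(np.arctan(A[0])),np.polyval(A,[-.04,-.008]),np.percentile(a[k],[1,99]),np.percentile(l[k],[1,99]))
k=(np.abs(l)<.018)&(a>.007)&(a<.045)&(Z>.07)&(Z<.1);print('blocktop z',np.median(Z[k]),'lat',np.percentile(l[k],[1,99]),np.percentile(a[k],[1,99]))
k=(np.abs(l)<.016)&(a>-.003)&(a<.005)&(Z>.045)&(Z<.075);print('flange top',np.median(Z[k]))
cv2.imwrite('pics/w3.png',cv2.resize(p[0:240,100:420,::-1],(800,600),interpolation=cv2.INTER_CUBIC));print(observe()['position'])
E
```

```text
time_s: 6.7
position: [0.5851, -0.0557, 0.1343]
orientation: [0.729, 0.685, 0.0, 0.0]
contact_force: [-0.9, 0.7, -1.5]
grip_width: 0.0139
finger_force: 30.0
1596 -0.00847029263507979 [0.05942701 0.05942228] [-0.04566794 -0.00793725] [-0.01220011  0.01117735]
blocktop z 0.08483603851451403 lat [-0.01766553  0.01765968] [0.00758732 0.04348311]
flange top 0.06264636241783553
[ 0.5850127  -0.0558842   0.13423065]
```

View pics/w3.png

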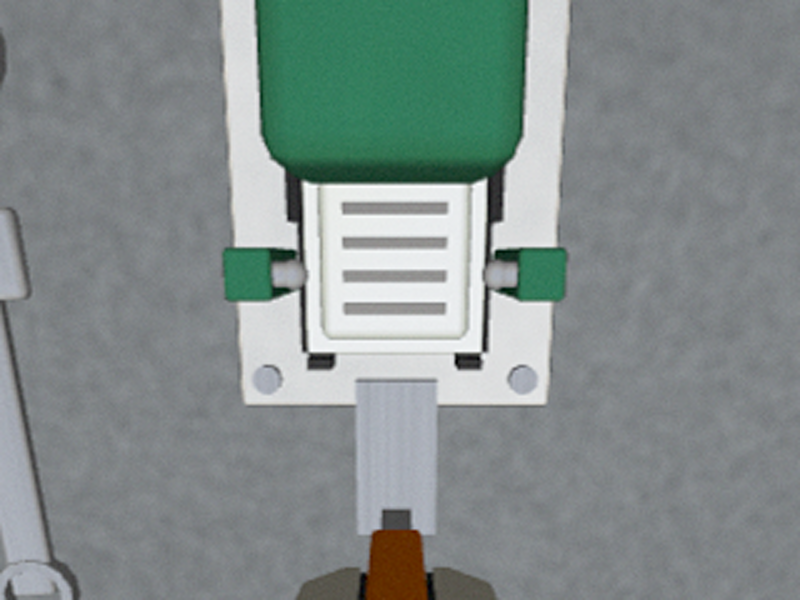

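The blade is level and centred, with its tip (396,380) 8 mm in front of the slot and about 0.8 mm too high. Inserting now.

```bash
python3 -m crank '[[[0,0,0.0008,0],[0.007,0,0.0008,0],[0.014,0,0.0008,0],[0.021,0,0.0008,0],[0.029,0,0.0008,0],[0.029,0,0.0008,0],[0.029,0,0.0008,0]]]'
```

```text
time_s: 7.62
position: [0.5868, -0.0267, 0.1333]
orientation: [0.729, 0.684, 0.0, 0.0]
contact_force: [-0.3, 0.1, -0.4]
grip_width: 0.0138
finger_force: 30.0
```

```bash
python3 -m crank '[[[-0.003,0,0.0022,0],[-0.0068,0,0.0034,0],[-0.010,0,0.0048,0],[-0.0135,0,0.0062,0],[-0.0165,0,0.0079,0],[-0.0198,0,0.0096,0],[-0.0198,0,0.0096,0]]]'
cat > lv.py <<'E'
from h import *
p,d=None,None
def look(name=None):
    m=camera_model('wrist');p,d=read_camera('wrist')
    P=cloud(d,m);X,Y,Z=np.moveaxis(P,-1,0)
    x=np.array([np.cos(np.radians(86.35)),np.sin(np.radians(86.35))]);y=np.array([-x[1],x[0]]);sl=np.array([.587,-.00465])
    a=(P[...,:2]-sl)@x;l=(P[...,:2]-sl)@y
    k=(np.abs(l)<.009)&(a>-.05)&(a<-.002)&(Z>.03)&(Z<.07)
    if k.sum()>30: print('blade',k.sum(),np.degrees(np.arctan(np.polyfit(a[k],Z[k],1)[0])),np.percentile(a[k],[1,99]))
    h=cv2.cvtColor(p,cv2.COLOR_RGB2HSV)
    k=(np.abs(l)<.017)&(a>-.03)&(a<.034)&(Z>.075)&(Z<.115)&(h[...,1]<60)
    if k.sum()>50: A=np.polyfit(a[k],Z[k],1);print('block tilt',k.sum(),np.degrees(np.arctan(-A[0])),'z@7',np.polyval(A,.007),np.percentile(a[k],[1,99]),np.percentile(l[k],[1,99]))
    k=(np.abs(l)<.02)&(a>-.008)&(a<.004)&(Z>.06)&(Z<.095)
    if k.sum()>5: print('lip top z',np.percentile(Z[k],[10,50,90]),k.sum(),'front',np.percentile(a[k],2))
    if name: cv2.imwrite('pics/'+name,cv2.resize(p[0:240,100:420,::-1],(800,600),interpolation=cv2.INTER_CUBIC))
    return p,d,P,a,l
if __name__=='__main__':
    import sys;look(*sys.argv[1:])
E
python3 lv.py
```

```text
time_s: 8.5
position: [0.5861, -0.047, 0.1247]
orientation: [0.729, 0.684, 0.001, 0.0]
contact_force: [-1.9, -0.8, 7.9]
grip_width: 0.0138
finger_force: 30.0
blade 862 -1.3054009504911692 [-0.02875485 -0.00228801]
block tilt 2589 1.874086487636131 z@7 0.08544547894524862 [0.00666515 0.03379768] [-0.01660803  0.01664672]
lip top z [0.0620317  0.06287884 0.06384856] 274 front -0.003422447135477558
```

```bash
cat > prof.py <<'E'
from lv import *
p,d,P,a,l=look();Z=P[...,2]
for r in np.arange(-.09,.03,.004):
    k=(np.abs(l)<.0115)&(np.abs(l)>.0085)&(a>=r)&(a<r+.004)&(Z>.02)&(Z<.12)
    if k.sum()>3: print(round(r*1000+2),k.sum(),np.round(np.percentile(Z[k],[10,50,90])*1000,1))
h=cv2.cvtColor(p,cv2.COLOR_RGB2HSV)
k=(h[...,0]<15)&(h[...,1]>180)&(h[...,2]>60)&(np.abs(l)<.02)&(Z>.06)
for z in np.arange(.06,.18,.01):
    q=k&(Z>=z)&(Z<z+.01)
    if q.sum()>4: print('handle',round(z+.005,3),q.sum(),np.round(np.percentile(a[q],[5,50,95])*1000,1))
E
python3 prof.py
```

```text
blade 868 -1.588638425081335 [-0.0286899  -0.00229123]
block tilt 2580 1.7089642395869935 z@7 0.08541076323386834 [0.00666355 0.03380703] [-0.01660383  0.01658438]
lip top z [0.06209626 0.06296739 0.06386146] 271 front -0.0037010321584994357
-36 22 [108.5 113.2 117.7]
-32 74 [109.  113.8 119.2]
-28 28 [51.7 52.4 53.3]
-24 35 [52.3 53.2 53.7]
-20 35 [53.1 53.5 54.2]
-16 37 [53.2 54.3 55.3]
-12 40 [54.1 54.9 55.8]
-8 48 [54.9 55.5 56.8]
-4 49 [55.6 56.3 57.1]
0 33 [56.  58.1 63.2]
4 16 [62.5 62.9 63.6]
8 49 [83.1 84.3 85.5]
12 68 [84.2 85.  85.9]
16 62 [84.1 85.1 86.1]
20 62 [84.2 85.  85.8]
24 70 [84.3 85.1 86.1]
28 70 [84.  85.1 85.9]
handle 0.075 13 [-23.4 -23.  -22.8]
handle 0.085 135 [-24.9 -23.9 -22.8]
handle 0.095 148 [-26.6 -25.6 -24.6]
handle 0.105 172 [-28.4 -27.3 -26.4]
handle 0.115 209 [-30.4 -28.9 -27.8]
handle 0.125 254 [-31.8 -30.6 -29.7]
handle 0.135 302 [-33.7 -32.4 -31.4]
handle 0.145 361 [-35.3 -34.  -33. ]
handle 0.155 299 [-36.4 -35.4 -34.5]
handle 0.165 351 [-38.6 -37.2 -36.2]
```

```bash
python3 -m crank '[[[0.002,0,-0.0004,0],[0.0045,0,-0.0006,0],[0.0045,0,-0.0006,0],[0.001,0,0.0014,0],[-0.0034,0,0.0034,0],[-0.0064,0,0.0054,0],[-0.0094,0,0.0074,0],[-0.0094,0,0.0074,0]]]';python3 prof.py
```

```text
time_s: 9.6
position: [0.5859, -0.0567, 0.1176]
orientation: [0.729, 0.684, 0.001, 0.001]
contact_force: [-2.2, -2.1, 10.4]
grip_width: 0.014
finger_force: 30.0
blade 844 -5.166330739511552 [-0.02533164 -0.00252011]
block tilt 2775 2.4864576599408377 z@7 0.0886564621001122 [0.00918506 0.03375086] [-0.01673487  0.01658187]
lip top z [0.06365469 0.06714813 0.06816497] 294 front -0.00339080461359461
-44 153 [102.7 111.  118. ]
-24 35 [48.6 49.3 50.3]
-20 35 [49.7 50.6 51.3]
-16 35 [51.1 51.9 53. ]
-12 38 [52.2 53.  53.7]
-8 37 [53.2 54.2 55. ]
-4 38 [54.7 55.4 56.3]
0 31 [56.1 56.9 67.2]
4 63 [66.6 67.2 68.2]
8 34 [66.9 87.6 88.6]
12 78 [87.7 88.5 89.3]
16 73 [88.  88.8 89.8]
20 74 [87.2 87.9 88.8]
24 77 [87.3 88.1 89.4]
28 70 [86.7 87.6 88.5]
handle 0.075 63 [-24.5 -23.2 -22.6]
handle 0.085 190 [-26.9 -25.5 -23.7]
handle 0.095 206 [-30.3 -28.6 -27. ]
handle 0.105 241 [-33.3 -31.7 -30. ]
handle 0.115 296 [-36.3 -34.7 -33.1]
handle 0.125 350 [-39.6 -37.9 -36.1]
handle 0.135 437 [-42.9 -40.9 -39.2]
handle 0.145 512 [-45.8 -44.1 -42.4]
handle 0.155 329 [-48.3 -47.1 -45.1]
```

```bash
python3 -m crank '[[[-0.0028,0,0.002,0],[-0.0056,0,0.004,0],[-0.0083,0,0.0063,0],[-0.0111,0,0.0087,0],[-0.0136,0,0.0113,0],[-0.0161,0,0.0139,0],[-0.0161,0,0.0139,0]]]';python3 prof.py
```

```text
time_s: 10.52
position: [0.5849, -0.0734, 0.1037]
orientation: [0.729, 0.684, 0.001, 0.001]
contact_force: [-0.5, -5.9, 9.0]
grip_width: 0.0139
finger_force: 30.0
blade 1035 -8.083659865680461 [-0.02690674 -0.00243871]
block tilt 3936 -1.4658960521445055 z@7 0.09054531672468548 [0.00701089 0.03381335] [-0.01672942  0.01658342]
lip top z [0.0712962  0.07240563 0.0732773 ] 532 front -0.003121221906362227
-60 294 [ 90.9 106.2 117.6]
-24 21 [43.2 43.9 45.2]
-20 42 [44.4 45.6 46.8]
-16 44 [47.2 48.3 49.2]
-12 46 [49.  50.3 51.6]
-8 44 [51.5 52.9 54. ]
-4 46 [53.6 54.6 55.9]
0 63 [55.5 72.4 73.5]
4 81 [71.3 72.1 73. ]
8 81 [72.1 84.1 91.1]
12 111 [91.7 92.7 93.6]
16 97 [91.9 92.7 93.7]
20 105 [91.  92.  93.2]
24 104 [90.4 91.3 92.4]
28 106 [89.5 90.5 91.7]
handle 0.075 253 [-31.4 -29.1 -26.7]
handle 0.085 320 [-36.9 -34.3 -31.7]
handle 0.095 366 [-42.3 -39.8 -37.2]
handle 0.105 426 [-48.  -45.3 -42.5]
handle 0.115 525 [-53.7 -50.9 -48.1]
handle 0.125 614 [-59.2 -56.3 -53.6]
handle 0.135 734 [-64.5 -61.8 -59. ]
handle 0.145 65 [-65.  -64.3 -63.7]
```

```bash
python3 -m crank '[[[-0.0025,0,0.0027,0],[-0.0049,0,0.0054,0],[-0.0063,0,0.007,0],[-0.0063,0,0.007,0]]]';python3 prof.py
```

```text
time_s: 11.08
position: [0.5845, -0.0796, 0.0966]
orientation: [0.729, 0.684, 0.0, 0.001]
contact_force: [-0.2, -5.9, 7.5]
grip_width: 0.014
finger_force: 30.0
blade 1180 -17.138495156095914 [-0.02903646 -0.00245643]
block tilt 4993 -24.113090947688555 z@7 0.08520065718856408 [0.00232833 0.03374087] [-0.01657596  0.01664371]
lip top z [0.06351254 0.07552025 0.07647729] 442 front -0.003359503106613992
-68 343 [ 84.6 103.6 117.2]
-64 46 [ 97.1 109.1 118.2]
-24 12 [41.1 41.5 42. ]
-20 42 [42.4 43.2 44.9]
-16 46 [44.9 46.3 48. ]
-12 48 [47.3 48.9 50.6]
-8 62 [50.  51.4 53.1]
-4 49 [52.9 54.3 55.5]
0 64 [55.7 57.1 75.1]
4 89 [74.6 75.6 76.4]
8 92 [74.3 76.  82.4]
12 137 [85.9 92.9 95.5]
16 120 [94.2 95.1 96.3]
20 112 [94.  95.  95.9]
24 111 [92.9 93.6 94.6]
28 121 [92.2 93.2 94.1]
handle 0.065 58 [-29.5 -28.4 -27.9]
handle 0.075 356 [-36.  -32.6 -29.3]
handle 0.085 385 [-42.3 -39.2 -36. ]
handle 0.095 469 [-49.2 -45.9 -42.6]
handle 0.105 563 [-56.2 -52.8 -49.5]
handle 0.115 653 [-62.6 -59.4 -56.2]
handle 0.125 782 [-69.4 -66.2 -62.8]
handle 0.135 411 [-72.4 -71.  -69. ]
```

```bash
python3 -m crank '[[[-0.0015,0,0.0018,0],[-0.003,0,0.0037,0],[-0.003,0,0.0037,0],[-0.003,0,0.0037,0]]]';python3 prof.py | grep -v handle
```

```text
time_s: 11.62
position: [0.5843, -0.0826, 0.0929]
orientation: [0.729, 0.684, 0.0, 0.001]
contact_force: [0.3, -6.1, 7.7]
grip_width: 0.014
finger_force: 30.0
blade 1295 -21.774571989799437 [-0.03069811 -0.0024715 ]
block tilt 5392 -24.352366786319248 z@7 0.08514011587379375 [0.00189741 0.03369454] [-0.01660906  0.01660123]
lip top z [0.06433871 0.07548573 0.07648507] 485 front -0.0034150372868177853
-72 72 [ 87.7 108.1 117.5]
-68 369 [ 81.6 102.3 116.9]
-24 6 [40.1 40.6 41.2]
-20 44 [41.1 42.5 43.6]
-16 52 [43.9 45.3 46.9]
-12 52 [46.8 48.2 49.7]
-8 51 [49.6 51.  52.3]
-4 57 [52.9 54.2 55.2]
0 78 [55.2 57.2 75.3]
4 95 [74.6 75.6 76.4]
8 108 [74.1 75.6 83.2]
12 148 [86.4 92.4 95. ]
16 138 [94.3 95.3 96. ]
20 132 [94.3 95.1 95.9]
24 130 [92.7 93.5 94.3]
28 131 [92.4 93.1 94.1]
```

The lip stayed at 75.5 mm while the lever leaned further, so the cover has snapped over. I'll draw the blade out along its own axis, back and down at 35°.

```bash
python3 -m crank '[[[-0.003,0,0.002,0],[-0.007,0,0.005,0],[-0.012,0,0.0085,0],[-0.017,0,0.012,0],[-0.023,0,0.016,0],[-0.033,0,0.019,0],[-0.048,0,0.019,0],[-0.068,0,0.015,0],[-0.068,0,0.015,0]]]';python3 - <<'E'
from lv import *
p,d,P,a,l=look('w4.png');Z=P[...,2]
for r in np.arange(-.07,.05,.004):
    k=(np.abs(l)<.018)&(a>=r)&(a<r+.004)&(Z>.02)&(Z<.12)
    if k.sum()>3: print(round(r*1000+2),k.sum(),np.round(np.percentile(Z[k],[10,50,90])*1000,1))
E
```

```text
time_s: 12.8
position: [0.5792, -0.151, 0.0773]
orientation: [0.73, 0.684, 0.0, 0.001]
contact_force: [-0.6, -0.4, -1.6]
grip_width: 0.0134
finger_force: 30.0
blade 70 -61.00855591099659 [-0.04993315 -0.04911811]
-68 311 [41.3 42.8 44.4]
-64 325 [44.4 45.9 47.4]
-60 351 [47.6 49.2 50.6]
-56 401 [50.6 52.4 54. ]
-52 372 [54.2 55.4 56.6]
-48 92 [54.2 55.1 56. ]
```

View pics/w4.png

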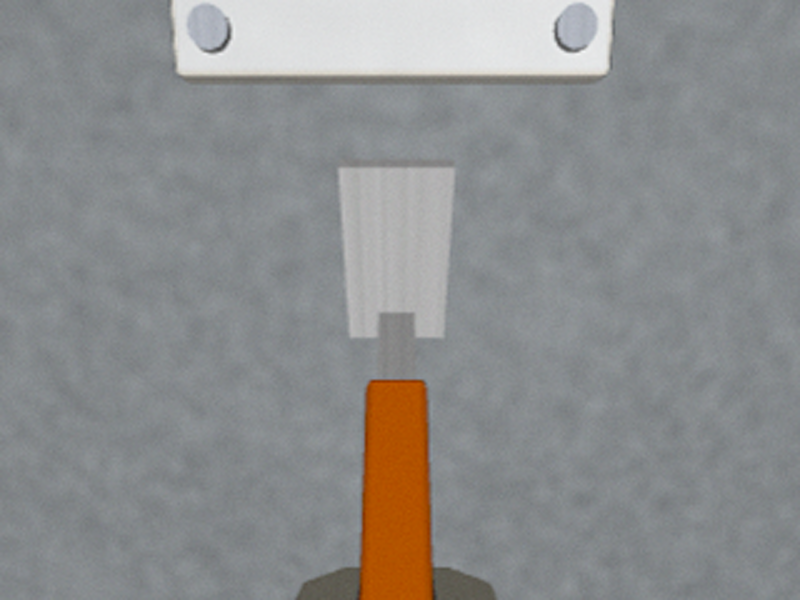

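Lever is clear of the slot, leaning about 38° in the grip (blade tip at 396,165 in the crop). I'll raise it and check that the cover has stayed up.

```bash
python3 -m crank '[[[0,0,-0.05,0],[0,0,-0.1,0],[0,0,-0.15,0],[0,0,-0.18,0],[0,0,-0.18,0],[0,0,-0.18,0]]]';python3 - <<'E'
from lv import *
p,d,P,a,l=look();Z=P[...,2]
np.savez('w5.npz',p=p,P=P,a=a,l=l)
for r in np.arange(-.012,.06,.004):
    k=(np.abs(l)<.012)&(a>=r)&(a<r+.004)&(Z>.02)&(Z<.12)
    if k.sum()>3: print(round(r*1000+2),k.sum(),np.round(np.percentile(Z[k],[10,50,90])*1000,1))
k=(np.abs(l)<.02)&(Z>.13)&(Z<.25)&(a>0);print('arm front',np.percentile(a[k],[0,1,5]),k.sum())
# tall things near tray
X,Y,Zt=np.moveaxis(np.load('topP.npy'),-1,0)
k=(X>.25)&(X<.75)&(Y>.15)&(Y<.5)&(Zt>.04);print(np.round(np.c_[X[k],Y[k],Zt[k]][::max(1,k.sum()//25)],2).tolist())
E
```

```text
time_s: 13.6
position: [0.5785, -0.1487, 0.2552]
orientation: [0.729, 0.684, -0.0, -0.001]
contact_force: [-0.6, 0.7, -1.5]
grip_width: 0.0137
finger_force: 30.0
block tilt 968 -53.530580212056755 z@7 0.08162355749279682 [0.00145107 0.02088099] [-0.01679407  0.01652478]
lip top z [0.0622022  0.0753288  0.07645324] 174 front -0.0038810167824115593
-2 94 [22.2 32.8 45.4]
2 251 [43.2 54.5 75.9]
6 145 [53.8 74.7 75.8]
10 257 [77.8 85.7 92.2]
14 155 [93.5 94.8 96. ]
18 137 [94.1 95.1 96.2]
22 30 [93.9 95.1 96.2]Traceback (most recent call last):
  File "<stdin>", line 7, in <module>
    return _quantile_unchecked(
        a, q, axis, out, overwrite_input, method, keepdims, weights)
    return _ureduce(a,
                    func=_quantile_ureduce_func,
    ...<5 lines>...
                    overwrite_input=overwrite_input,
                    method=method)
    r = func(a, **kwargs)
    result = _quantile(arr,
                       quantiles=q,
    ...<2 lines>...
                       out=out,
                       weights=wgt)
    slices_having_nans = np.isnan(arr[-1, ...])
                                  ~~~^^^^^^^^^
IndexError: index -1 is out of bounds for axis 0 with size 0
```

The cover stays up: lip top at 75.3 mm, tilt about 11°. Before going to the tray I'll check which tall objects stand along the way.

```bash
python3 - <<'E'
import numpy as np
X,Y,Z=np.moveaxis(np.load('topP.npy'),-1,0);X2,Y2,Z2=np.moveaxis(np.load('sceneP.npy'),-1,0)
X=np.r_[X.ravel(),X2.ravel()];Y=np.r_[Y.ravel(),Y2.ravel()];Z=np.r_[Z.ravel(),Z2.ravel()]
for y in np.arange(-.1,.5,.05):
    print(round(y,2),[int(1000*np.nanmax(np.r_[0,Z[(X>=x)&(X<x+.05)&(Y>=y)&(Y<y+.05)]])) for x in np.arange(.3,.75,.05)])
E
```

```text
-0.1 [6, 6, 14, 9, 5, 5, 6, 5, 30]
-0.05 [6, 6, 12, 7, 20, 79, 80, 5, 30]
0.0 [7, 6, 14, 12, 74, 211, 207, 6, 25]
0.05 [6, 6, 40, 38, 15, 239, 219, 8, 6]
0.1 [8, 6, 41, 34, 18, 241, 212, 5, 6]
0.15 [6, 11, 6, 7, 6, 7, 6, 5, 5]
0.2 [7, 35, 34, 34, 33, 34, 8, 6, 5]
0.25 [7, 35, 10, 10, 10, 34, 7, 6, 194]
0.3 [7, 33, 10, 10, 9, 32, 5, 99, 194]
0.35 [8, 34, 10, 9, 10, 32, 33, 5, 5]
0.4 [6, 34, 10, 26, 31, 34, 37, 7, 5]
0.45 [5, 34, 35, 35, 32, 27, 6, 5, 5]
```

```bash
python3 -m crank '[[[-0.003,-0.05,0,0],[-0.006,-0.1,0,0],[-0.0095,-0.14,0,0],[0.04,-0.147,0,0],[0.1,-0.15,0,0],[0.16,-0.155,0,0],[0.22,-0.158,0,0],[0.28,-0.163,0,0],[0.34,-0.168,0,0],[0.4,-0.17,0,0],[0.466,-0.174,0,0],[0.466,-0.174,0,0]]]'; python3 -m crank '[[[0,0,0.05,0],[0,0,0.1,0],[0,0,0.14,0],[0,0,0.165,0],[0,0,0.182,0],[0,0,0.182,0],[0,0,0.182,0]]]'
```

```text
time_s: 15.15
position: [0.4337, 0.3298, 0.2548]
orientation: [0.728, 0.686, -0.001, -0.0]
contact_force: [0.6, -1.2, -2.4]
grip_width: 0.014
finger_force: 30.0
time_s: 16.02
position: [0.4353, 0.3271, 0.0756]
orientation: [0.729, 0.684, 0.001, 0.0]
contact_force: [-0.8, -0.1, -0.4]
grip_width: 0.0138
finger_force: 30.0
```

```bash
python3 -m crank '[[[0,0,0.002,0],[0,0,0.004,0],[0,0,0.004,0]]]'; python3 -m crank '[[[0,0,0,0],[0,0,0,0],[0,0,0,0],[0,0,0,0],[0,0,0,0]]]' 0.07; python3 -m crank '[[[0,0,-0.04,0],[0,0,-0.09,0],[0,0,-0.15,0],[0,0,-0.21,0],[0,0,-0.21,0],[0,0,-0.21,0]]]'; python3 - <<'E'
from h import *
m=camera_model('wrist');p,d=read_camera('wrist');P=cloud(d,m);X,Y,Z=np.moveaxis(P,-1,0)
h=cv2.cvtColor(p,cv2.COLOR_RGB2HSV)
k=(h[...,0]<15)&(h[...,1]>180)&(h[...,2]>60)&(Z<.15)&(Y>.2)
print(k.sum(),P[k].min(0),P[k].max(0))
cv2.imwrite('pics/w6.png',cv2.resize(p[:,:,::-1],(640,480)))
E
```

```text
time_s: 16.4
position: [0.4348, 0.327, 0.0708]
orientation: [0.729, 0.684, 0.0, 0.0]
contact_force: [-0.3, -0.0, -1.2]
grip_width: 0.0138
finger_force: 30.0
time_s: 17.02
position: [0.4348, 0.327, 0.0707]
orientation: [0.729, 0.684, 0.0, -0.0]
contact_force: [-0.1, 0.2, -0.0]
grip_width: 0.0593
finger_force: 0.0
time_s: 17.77
position: [0.4345, 0.3268, 0.2799]
orientation: [0.729, 0.684, -0.0, -0.0]
contact_force: [-0.3, 0.9, -1.1]
grip_width: 0.0702
finger_force: 0.0
18 [0.43090965 0.27614463 0.00976145] [0.44159642 0.35669328 0.01792107]
```

View pics/w6.png

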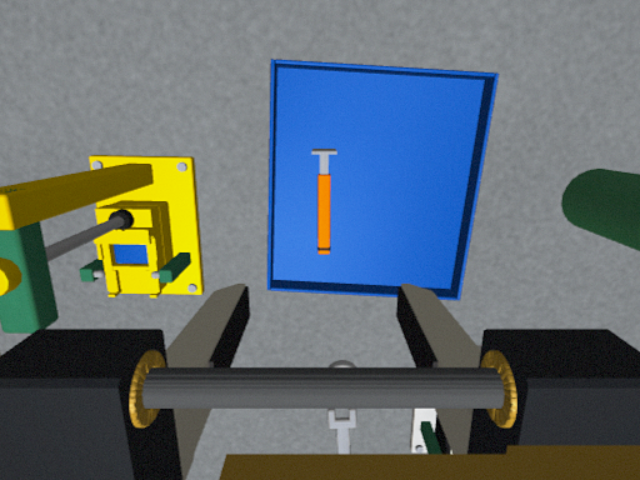

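The lever lies in the tray at (323,200). Next is the cover. My moves can't tilt the tool, so leaning past the clamp arm isn't possible. Instead I'll keep the gripper body just in front of the arm, nip the raised flange front at its sides, pull the cover forward and then regrasp it on the block. First I'll measure the clamp arm's front.

```bash
python3 - <<'E'
from h import *
x=np.array([np.cos(np.radians(86.35)),np.sin(np.radians(86.35))]);y=np.array([-x[1],x[0]]);sl=np.array([.587,-.00465])
for f in ['w2P.npy','topP.npy','sceneP.npy']:
    P=np.load(f);a=(P[...,:2]-sl)@x;l=(P[...,:2]-sl)@y;Z=P[...,2]
    k=(np.abs(l)<.014)&(Z>.18)&(Z<.215)&(a>0)&(a<.12)
    if k.sum():print(f,k.sum(),np.round(np.percentile(a[k],[0,1,3,10]),4),np.round(np.percentile(l[k],[1,99]),4))
f=np.load('w5.npz');a=f['a'];l=f['l'];Z=f['P'][...,2]
for side in (-1,1):
    k=(side*l>.0195)&(side*l<.0245)&(a>-.006)&(a<.03)&(Z>.066)&(Z<.085)
    print('flange side',side,k.sum(),np.round(np.percentile(a[k],[0,2,10,50]),4),np.round(np.polyfit(a[k],Z[k],1),4))
for z in np.arange(.066,.1,.003):
    k=(np.abs(l)<.03)&(a>-.006)&(a<.03)&(Z>z)&(Z<z+.003)
    if k.sum()>4:print(round(z,3),k.sum(),np.round(np.percentile(a[k],[1,50,99]),4),np.round(np.percentile(l[k],[1,99]),4))
E
```

```text
w2P.npy 978 [0.0349 0.0351 0.0352 0.0353] [-0.0119  0.0122]
topP.npy 301 [0.0354 0.0355 0.0361 0.0408] [-0.0123  0.0128]
sceneP.npy 287 [0.0313 0.0339 0.0345 0.0361] [-0.012  0.012]
flange side -1 140 [0.001  0.0016 0.0033 0.0137] [-0.2468  0.0765]
flange side 1 140 [0.0013 0.0015 0.0032 0.0136] [-0.2259  0.0764]
0.066 55 [0.0181 0.0212 0.0275] [-0.03    0.0296]
0.069 138 [0.0139 0.0223 0.0278] [-0.0295  0.0299]
0.072 300 [0.0016 0.0078 0.021 ] [-0.0241  0.0251]
0.075 280 [0.0012 0.004  0.01  ] [-0.0239  0.024 ]
0.078 60 [0.008  0.0086 0.0105] [-0.0183  0.0164]
0.081 68 [0.0083 0.0093 0.0117] [-0.018   0.0188]
0.084 69 [0.0094 0.0101 0.0119] [-0.0179  0.018 ]
0.087 67 [0.0097 0.0107 0.0122] [-0.0182  0.0177]
0.09 103 [0.0105 0.0117 0.0215] [-0.0188  0.0189]
0.093 431 [0.0115 0.016  0.021 ] [-0.0178  0.018 ]
0.096 66 [0.0131 0.0163 0.0203] [-0.0176  0.0164]
```

```bash
python3 -m crank '[[[-0.05,0.003,0,0],[-0.11,0.007,0,0],[-0.17,0.011,0,0],[-0.23,0.015,0,0],[-0.29,0.019,0,0],[-0.35,0.023,0,0],[-0.406,0.026,0,0],[-0.4,0.08,0,0],[-0.395,0.13,0,0],[-0.392,0.1736,0,0],[-0.392,0.1736,0,0],[-0.392,0.1736,0,0]]]' 0.07; python3 -m crank '[[[0,0,0.05,0],[0,0,0.11,0],[0,0,0.16,0],[0,0,0.19,0],[0,0,0.197,0],[0,0,0.197,0],[0,0,0.197,0],[0,0,0.197,0]]]'
python3 - <<'E'
from h import *
o=observe();x=np.array([np.cos(np.radians(86.35)),np.sin(np.radians(86.35))]);y=np.array([-x[1],x[0]]);sl=np.array([.587,-.00465])
p=o['position'];print(p,(p[:2]-sl)@x,(p[:2]-sl)@y,R.from_quat(o['orientation']).as_matrix()[:,0])
E
```

```text
time_s: 19.32
position: [0.5825, -0.0751, 0.2792]
orientation: [0.729, 0.684, -0.001, -0.001]
contact_force: [0.4, -0.1, 0.3]
grip_width: 0.0698
finger_force: 0.0
time_s: 20.32
position: [0.5838, -0.0753, 0.0849]
orientation: [0.729, 0.684, 0.001, 0.001]
contact_force: [0.3, -0.9, -0.2]
grip_width: 0.07
finger_force: 0.0
[ 0.58379808 -0.07525953  0.08486165] -0.07067014051172392 -0.0012996764412282953 [ 6.31266637e-02  9.98005500e-01 -2.13192995e-04]
```

```bash
python3 -m crank '[[[0.02,-0.0013,0.0015,0],[0.04,-0.0013,0.0015,0],[0.055,-0.0013,0.0015,0],[0.062,-0.0013,0.0015,0],[0.0655,-0.0013,0.0015,0],[0.068,-0.0013,0.0015,0],[0.068,-0.0013,0.0015,0],[0.068,-0.0013,0.0015,0]]]'
```

```text
time_s: 21.32
position: [0.5863, -0.0075, 0.0822]
orientation: [0.729, 0.684, -0.0, 0.0]
contact_force: [0.2, 0.4, 0.9]
grip_width: 0.0701
finger_force: 0.0
```

Now at a ≈ −2.9 mm with no contact. Next I close the fingers on the flange sides.

```bash
python3 -m crank '[[[0,0,0,0],[0,0,0,0],[0,0,0,0],[0,0,0,0],[0,0,0,0]]]' 0.046; python3 lv.py w7.png
```

```text
time_s: 21.95
position: [0.5864, -0.0072, 0.0822]
orientation: [0.729, 0.684, 0.0, 0.0]
contact_force: [0.5, 0.9, 0.0]
grip_width: 0.0469
finger_force: 18.2
```

View pics/w7.png

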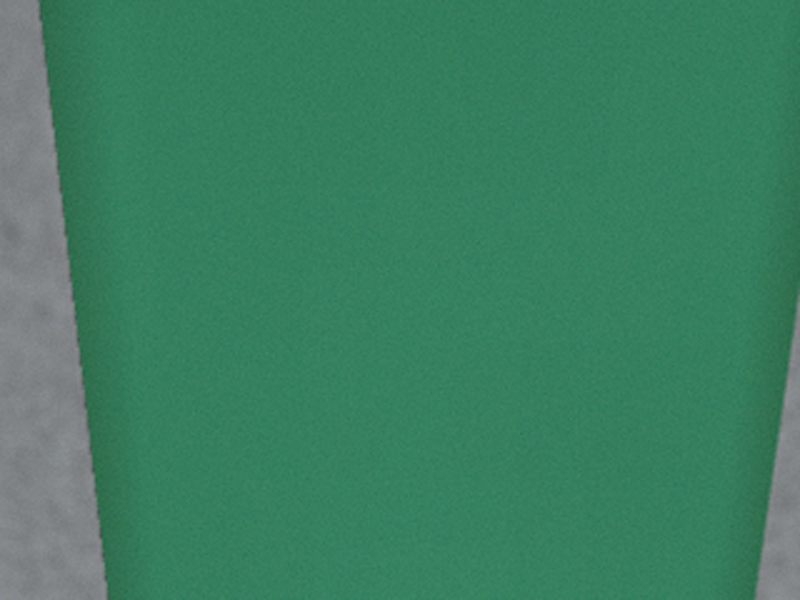

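```bash
python3 -m crank '[[[-0.001,0,0,0],[-0.003,0,-0.0005,0],[-0.005,0,-0.001,0],[-0.007,0,-0.0013,0],[-0.009,0,-0.0018,0],[-0.011,0,-0.0022,0],[-0.013,0,-0.0026,0],[-0.016,0,-0.003,0],[-0.016,0,-0.003,0]]]' 0.045
```

```text
time_s: 23.12
position: [0.5853, -0.0234, 0.0853]
orientation: [0.729, 0.684, 0.0, 0.0]
contact_force: [1.0, 0.9, -0.7]
grip_width: 0.0455
finger_force: 19.6
```

```bash
cat > cov.py <<'E'
from h import *
x=np.array([np.cos(np.radians(86.35)),np.sin(np.radians(86.35))]);y=np.array([-x[1],x[0]]);sl=np.array([.587,-.00465])
for n in ['scene','top']:
    m=camera_model(n);p,d=read_camera(n);P=cloud(d,m);np.savez(n+'c.npz',p=p,P=P)
    h=cv2.cvtColor(p,cv2.COLOR_RGB2HSV);a=(P[...,:2]-sl)@x;l=(P[...,:2]-sl)@y;Z=P[...,2]
    k=(np.abs(l)<.03)&(a>-.06)&(a<.07)&(Z>.066)&(Z<.12)&(h[...,1]<50)&(h[...,2]>120)
    print(n,k.sum());
    for r in np.arange(-.06,.07,.005):
        q=k&(a>=r)&(a<r+.005)
        if q.sum()>2: print(round(1000*r+2.5,1),q.sum(),np.round(np.percentile(Z[q],[10,50,90])*1000,1),np.round(np.percentile(l[q],[2,98])*1000,1))
print(observe()['grip_width'],observe()['finger_force'])
E
python3 cov.py
```

```text
scene 126
-27.5 4 [ 75.7  99.6 104. ] [-23.3  24.3]
-12.5 11 [76.4 78.6 80.1] [-8.3 23.2]
-7.5 48 [76.5 84.2 95.4] [-8.3 23.8]
-2.5 34 [77.4 92.1 99.1] [-4.5 22.1]
2.5 7 [87.2 96.8 97.4] [-0.8 27.4]
7.5 3 [95.9 96.9 98.1] [16.3 19.1]
17.5 3 [70.1 72.2 89.8] [-25.   17.5]
22.5 3 [67.6 67.9 68.1] [-28.9 -22.3]
27.5 6 [68.3 69.7 75.7] [-23.  -16.7]
37.5 4 [66.6 67.1 68.1] [-22.1 -16.1]
top 0
0.04568834989929861 19.671557899564505
```

The cover has come forward about 15 mm in the fingers. I'll pull a little more, release it and look.

```bash
python3 -m crank '[[[-0.002,0,0,0],[-0.005,0,0,0],[-0.005,0,0.002,0],[-0.005,0,0.003,0],[-0.005,0,0.003,0]]]'; python3 -m crank '[[[0,0,0,0],[0,0,0,0],[0,0,0,0],[0,0,0,0]]]' 0.07; python3 -m crank '[[[-0.02,0,0,0],[-0.05,0,-0.02,0],[-0.07,0,-0.08,0],[-0.07,0,-0.13,0],[-0.07,0,-0.13,0],[-0.07,0,-0.13,0]]]'; python3 - <<'E'
from h import *
x=np.array([np.cos(np.radians(86.35)),np.sin(np.radians(86.35))]);y=np.array([-x[1],x[0]]);sl=np.array([.587,-.00465])
m=camera_model('wrist');o=observe();p,d=read_camera('wrist');P=cloud(d,m);h=cv2.cvtColor(p,cv2.COLOR_RGB2HSV);a=(P[...,:2]-sl)@x;l=(P[...,:2]-sl)@y;Z=P[...,2]
print('tcp',(o['position'][:2]-sl)@x,(o['position'][:2]-sl)@y,o['position'][2])
k=(np.abs(l)<.03)&(a>-.06)&(a<.07)&(Z>.06)&(Z<.12)&(h[...,1]<50)&(h[...,2]>120)
for r in np.arange(-.06,.07,.004):
    q=k&(a>=r)&(a<r+.004)
    if q.sum()>5: print(round(1000*r+2,1),q.sum(),np.round(np.percentile(Z[q],[10,50,90])*1000,1),np.round(np.percentile(l[q],[2,98])*1000,1))
cv2.imwrite('pics/w8.png',cv2.resize(p[:,:,::-1],(800,600)))
E
```

```text
time_s: 23.85
position: [0.585, -0.0281, 0.0821]
orientation: [0.729, 0.684, -0.0, -0.0]
contact_force: [0.7, 0.2, 0.1]
grip_width: 0.0457
finger_force: 19.5
time_s: 24.35
position: [0.585, -0.0282, 0.0823]
orientation: [0.729, 0.684, 0.0, -0.0]
contact_force: [0.2, -0.4, -0.2]
grip_width: 0.07
finger_force: 0.0
time_s: 25.1
position: [0.58, -0.0987, 0.2114]
orientation: [0.729, 0.684, -0.0, -0.0]
contact_force: [-0.9, 0.5, 1.0]
grip_width: 0.0701
finger_force: 0.0
tcp -0.094260204397948 0.0009832015853097921 0.21138317607379706
-18.0 51 [67.3 68.8 70.8] [-21.5   4.1]
-14.0 206 [68.5 71.3 74.1] [-20.5  26.2]
-10.0 273 [68.7 73.7 89.8] [-20.5  26.4]
-6.0 270 [73.8 91.6 93.9] [-21.2  26.2]
-2.0 269 [73.8 92.1 94.4] [-21.3  25.3]
2.0 263 [73.9 91.6 94.2] [-21.3  25.2]
6.0 268 [73.3 91.3 94. ] [-21.9  25.2]
10.0 285 [72.4 90.8 93.4] [-21.9  25.1]
14.0 285 [72.2 90.7 93.1] [-22.6  25. ]
18.0 297 [70.6 89.4 92.5] [-26.7  26.9]
22.0 340 [69.5 89.4 92.1] [-28.9  28.5]
26.0 296 [70.2 89.1 91.8] [-27.3  26.7]
30.0 210 [70.1 88.3 91.3] [-23.4  24.6]
34.0 146 [63.7 66.9 70.5] [-24.1  24. ]
38.0 282 [63.6 66.7 69.8] [-24.   22.9]
42.0 223 [63.4 67.1 69.6] [-26.9  23.6]
46.0 15 [61.1 67.1 69.8] [-29.2  25.2]
```

```bash
python3 - <<'E'
from h import *
x=np.array([np.cos(np.radians(86.35)),np.sin(np.radians(86.35))]);y=np.array([-x[1],x[0]]);sl=np.array([.587,-.00465])
m=camera_model('wrist');p,d=read_camera('wrist');P=cloud(d,m);a=(P[...,:2]-sl)@x;l=(P[...,:2]-sl)@y;Z=P[...,2]
h=cv2.cvtColor(p,cv2.COLOR_RGB2HSV)
k=(np.abs(l)<.03)&(a>-.03)&(a<.04)&(Z>.086)&(Z<.1)&(h[...,1]<60);print(rect(np.c_[a[k],l[k]]))
A=np.c_[a[k],l[k],np.ones(k.sum())];c=np.linalg.lstsq(A,Z[k],rcond=None)[0];print(np.degrees(c[:2]),c[2])
k=(np.abs(l)<.032)&(a>-.03)&(a<.012)&(Z>.064)&(Z<.079)&(h[...,1]<60);print('flange',k.sum(),rect(np.c_[a[k],l[k]]));
A=np.c_[a[k],l[k],np.ones(k.sum())];c=np.linalg.lstsq(A,Z[k],rcond=None)[0];print(np.degrees(c[:2]),c[2])
E
```

```text
(array([11.3, -1. ]), array([38.2, 40.6]), 87.25)
[-3.67224382  7.56152638] 0.09182280593661232
flange 685 (array([-2.8,  1.5]), array([52.3, 29.3]), 89.65)
[-4.98693176  8.75019876] 0.06997996491328422
```

View pics/w8.png

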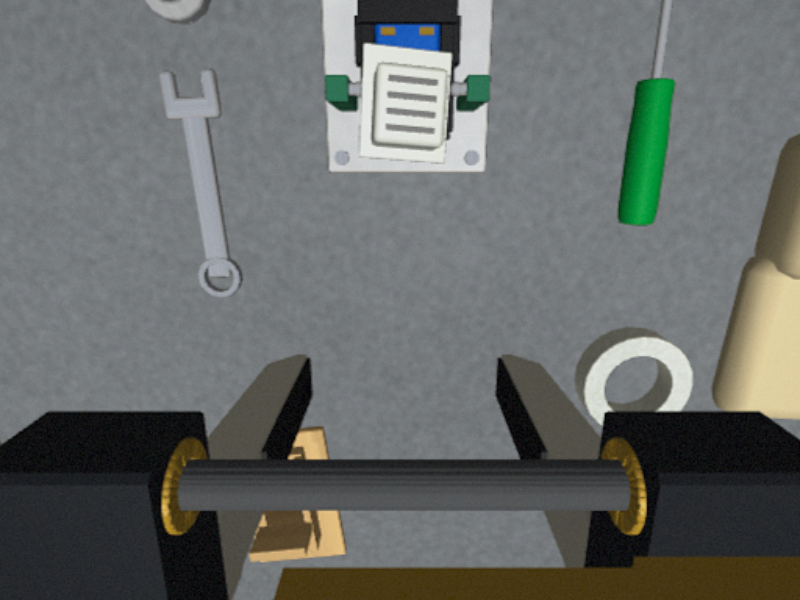

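The cover rests stably forward on the unit (pixel 410,105), yawed about 2.75° and slightly rolled. The block now reaches under the free gripper position, so I'll grasp it there.

```bash
python3 -m crank '[[[0,0,0.05,2.75],[0,0,0.09,2.75],[0,0,0.11,2.75],[0,0,0.1173,2.75],[0.03,0,0.1173,2.75],[0.06,0,0.1173,2.75],[0.08,0,0.1173,2.75],[0.088,0,0.1173,2.75],[0.0913,0,0.1173,2.75],[0.0913,0,0.1173,2.75],[0.0913,0,0.1173,2.75]]]' 0.06; python3 -m crank '[[[0,0,0,0],[0,0,0,0],[0,0,0,0],[0,0,0,0],[0,0,0,0],[0,0,0,0]]]' 0.0
```

```text
time_s: 26.58
position: [0.5863, -0.0075, 0.0949]
orientation: [0.745, 0.667, -0.0, 0.0]
contact_force: [-0.1, -0.1, 0.3]
grip_width: 0.06
finger_force: 0.0
time_s: 27.32
position: [0.5864, -0.0069, 0.0949]
orientation: [0.745, 0.667, 0.0, 0.0]
contact_force: [0.0, 0.3, 0.4]
grip_width: 0.0386
finger_force: 29.3
```

```bash
python3 -m crank '[[[-0.002,0,-0.003,0],[-0.005,0,-0.008,0],[-0.012,0,-0.014,0],[-0.025,0,-0.02,0],[-0.045,0,-0.03,0],[-0.07,0,-0.05,0],[-0.09,0,-0.09,0],[-0.09,0,-0.14,0],[-0.09,0,-0.165,0],[-0.09,0,-0.165,0]]]'; python3 - <<'E'
from h import *
o=observe();m=camera_model('wrist');p,d=read_camera('wrist');P=cloud(d,m);h=cv2.cvtColor(p,cv2.COLOR_RGB2HSV);T=R.from_quat(o['orientation']).as_matrix();q=(P-o['position'])@T
k=(h[...,1]<60)&(h[...,2]>120)&(np.abs(q[...,1])<.04)&(np.abs(q[...,0])<.08)&(np.abs(q[...,2])<.08)
print(o['position'],o['contact_force'],k.sum(),np.percentile(q[k],[2,50,98],axis=0).round(4).tolist())
E
```

```text
time_s: 28.58
position: [0.5768, -0.0976, 0.262]
orientation: [0.746, 0.666, 0.001, 0.002]
contact_force: [0.2, 0.1, -1.2]
grip_width: 0.0389
finger_force: 29.3
[ 0.57678688 -0.09759986  0.26199746] [ 0.18867917  0.07255963 -1.18123775] 7190 [[-0.0029, -0.0254, 0.0005], [0.024, -0.0022, 0.0054], [0.0457, 0.0202, 0.0313]]
```

```bash
python3 -m crank '[[[-0.005,-0.05,0,0],[-0.01,-0.1,0,0],[0.03,-0.135,0,0],[0.09,-0.14,0,0],[0.15,-0.145,0,0],[0.21,-0.15,0,0],[0.27,-0.157,0,0],[0.33,-0.16,0,0],[0.38,-0.15,0,0],[0.4085,-0.1038,0,0],[0.4085,-0.1038,0,0],[0.4085,-0.1038,0,0]]]'; python3 -m crank '[[[0,0,0.05,0],[0,0,0.1,0],[0,0,0.15,0],[0,0,0.18,0],[0,0,0.2,0],[0,0,0.21,0],[0,0,0.213,0],[0,0,0.213,0]]]'
```

```text
time_s: 30.12
position: [0.5178, 0.3204, 0.2583]
orientation: [0.745, 0.667, -0.001, -0.0]
contact_force: [-0.0, -0.2, -0.5]
grip_width: 0.039
finger_force: 29.3
time_s: 31.12
position: [0.5189, 0.3213, 0.0477]
orientation: [0.745, 0.667, 0.001, 0.0]
contact_force: [0.2, -0.6, -0.2]
grip_width: 0.0388
finger_force: 29.3
```

Lowering a few mm at a time until contact, then releasing.

```bash
python3 -m crank '[[[0,0,0.003,0],[0,0,0.006,0],[0,0,0.006,0]]]'; python3 -m crank '[[[0,0,0,0],[0,0,0,0],[0,0,0,0],[0,0,0,0],[0,0,0,0]]]' 0.056; python3 -m crank '[[[0,0,-0.03,0],[0,0,-0.08,0],[0,0,-0.14,0],[0,0,-0.2,0],[0,0,-0.22,0],[0,0,-0.22,0],[0,0,-0.22,0]]]'; python3 - <<'E'
from h import *
m=camera_model('wrist');p,d=read_camera('wrist');P=cloud(d,m);X,Y,Z=np.moveaxis(P,-1,0);h=cv2.cvtColor(p,cv2.COLOR_RGB2HSV)
k=(h[...,1]<60)&(h[...,2]>130)&(X>.46)&(X<.585)&(Y>.22)&(Y<.45)&(Z>.007);print('cover',k.sum(),rect(P[k][:,:2]),np.percentile(Z[k],[2,50,98]))
k=(h[...,0]<20)&(h[...,1]>150)&(X>.38)&(X<.5)&(Y>.2)&(Y<.46)&(Z<.08);print('lever',k.sum(),rect(P[k][:,:2]),np.percentile(Z[k],[2,98]))
m=camera_model('top');p,d=read_camera('top')
cv2.imwrite('pics/end.png',cv2.resize(p[:,:,::-1],(800,600)))
E
```

```text
time_s: 31.5
position: [0.5184, 0.3211, 0.0407]
orientation: [0.745, 0.667, -0.0, -0.0]
contact_force: [0.8, 0.8, -1.1]
grip_width: 0.0386
finger_force: 29.3
time_s: 32.12
position: [0.5185, 0.3211, 0.0409]
orientation: [0.745, 0.667, 0.0, -0.0]
contact_force: [-0.1, -0.4, -0.5]
grip_width: 0.0565
finger_force: 0.0
time_s: 33.0
position: [0.5181, 0.3208, 0.2594]
orientation: [0.745, 0.667, -0.001, -0.0]
contact_force: [0.2, 0.2, -0.6]
grip_width: 0.0557
finger_force: 0.0
cover 1260 (array([528.9, 336.5]), array([59. , 68.4]), 82.7) [0.00710082 0.02851776 0.34261905]
lever 690 (array([434.1, 312.8]), array([88.2, 13.8]), 86.44) [0.01483043 0.01935261]
```

```bash
python3 -c "
from cell import *
print(finish_job())"
```

```text
the job is handed in; nothing more can be done
None
```

I levered the cover over its catches and handed the job in at about 33 s; by the last depth reading the lever and the cover both lie in the blue tray. The moves could not tilt the gripper, so instead of leaning in I pulled the raised cover forward by its flange and regrasped it on the block.

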